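# Back the panel press off by one turn

### The job

The glue in the little panel press has set: push the hand wheel round anticlockwise (seen from above) by its upright red handle through exactly one full turn, stopping when the handle is back at the yellow pointer where it started. Only push the handle with the fingertips or the outside of the fingers, without pinching or gripping it, do not wind well past the pointer, and leave the panel and the other things on the bench where they are.

Things in the scene. Friction and masses are not known exactly. Their poses are not given: they have to be found in the camera images.
- wheel (a joint): Turn of the hand wheel about its fixed vertical axis, rad. 0 at the start, when the handle stands over the yellow pointer and the press is closed (it cannot go below 0); grows anticlockwise seen from above; 6.283 is one full turn; stop at 12.57 (two turns). Dry friction: about 3.3 N on the handle along its circle turns it, a little more when faster; it stays where it is left and hardly coasts. The wheel does not rise or fall; each turn lifts the press's steel platen by 8 mm.
- wheel_center (a point): Centre of the aluminium hand wheel, on its axis, at the height of the rim's top (about 167 mm above the bench). The wheel lies flat: rim 75 mm in radius at mid-bar, bar 14 mm thick, four spokes, hub 40 mm across and hardly higher than the rim; the 18 mm steel screw on the axis stands up 20 mm above the rim and rises 8 mm a turn.
- handle: The red handle on the rim: an upright pin 24 mm in diameter and 60 mm tall, at the end of a spoke; it stays upright and spins freely about its own axis. Origin: centre of its foot, 75 mm from the wheel's axis, about 165 mm above the bench (top about 225 mm above it); z up along the pin, its x and y mean nothing as it spins.
- index: Fixed collar under the wheel with the yellow pointer. Origin on the wheel's axis, 140 mm above the bench; its x axis points along the pointer, whose yellow tab lies 100 to 126 mm from the axis, its top 155 mm above the bench, lower than the rim. The pointer may point anywhere.
- press: Green bench press, fixed, base 300 x 280 x 30 mm, two steel columns and a cross beam 56 x 280 mm with its top 140 mm above the bench (column nuts up to 148 mm). Origin: centre of the underside of the base, right below the wheel's axis; y along the beam.
- panel: Glued wooden panel 150 x 120 x 40 mm lying loose on the press base under the platen. Leave alone. Origin: centre of its underside.
- box_a: Open square wooden frame 90 x 100 x 100 mm, loose. Leave alone. Origin: centre of its underside.
- box_b: Another such frame, loose. Leave alone. Origin: centre of its underside.
- glue: White glue bottle, 56 mm across, 130 mm tall, yellow cap, standing on the near side of the press base (30 mm above the bench). Leave alone. Origin: centre of its underside.
- block: Dark wooden setting block 60 x 40 x 30 mm, loose on the far side of the press base (30 mm above the bench). Leave alone. Origin: centre of its underside.
- brush: Glue brush lying on the bench. Leave alone. Origin: on its underside, handle to its -x.
- lids: Pile of thin box lids 110 x 90 x 40 mm, loose. Leave alone. Origin: centre of its underside.

How it is judged:
By the outcome, as a careful person would: the job done as asked, in the order asked, and still so for the second after the job is handed in, with the robot touching nothing.
It also fails if it takes over 61 s, if anything falls off the work surface, if the arm or the gripper's body presses on something with over 40 N, if the wrist force passes 120 N, or if a joint passes its speed limit or range.

### The arm

A 6-joint arm with a two-finger parallel gripper is mounted at the origin on the work surface. World frame = base frame: x ahead of the robot, y to its left, z up, the work surface at z = 0. Lengths are in m, angles in rad, forces in N, time in s.
With the tool pointing down it reaches from about 0.375 to 0.825 m from the base axis. Payload 5.5 kg.
Tool frame: the origin (TCP) lies on the centre line of the jaws, within the pads' length; the fingertips stand 22 mm ahead of it and the grasp point (between the pads) lies 3 mm ahead of it; z points along the fingers, y is the direction in which the jaws open and shut (so a half turn about z gives the same grasp; the last joint's range is limited). The gripper opens to 85 mm and grips with 20 to 120 N. Pads are 22 mm wide; open, the fingers measure 114 mm over their backs; the gripper's body (76 mm by 85 mm) begins 54 mm behind the grasp point. The pads swing forward as they close: fully open they stand 13 mm farther back than shut.
Start: joints at [1.32, 0.314, -0.047, 1.21, 0, 1.571], TCP at [0.149, 0.581, 0.253] pointing down, gripper open.
Joint ranges: [-2.67, 2.67], [-0.69, 1.73], [-1.03, 1.25], [-2.08, 2.16], [-1.42, 1.45], [-3.14, 3.14]. Speed limits (rad/s): [2.39, 2.39, 3.01, 3.14, 3.14, 3.14].

### API

Orientations are given as a unit quaternion [w, x, y, z].
In Python, from cell import * gives the robot as it stands.
- The arm moves only by the shell command python3 -m inch 'ROWS' [OPENING] [FORCE]. ROWS is JSON, a list of rows, each a list of 6 numbers: the shift along the tool's x, y, z in mm, then the turn, a rotation vector about the tool's x, y, z in rad. A call has 1 to 12 rows; each row shifts and turns the commanded pose from where the row before left it, along the tool's axes as they then stand; what a row does not reach is not made up. A row lasts 1/8 s, in which the tool goes at most 62.5 mm and 10.7 degrees, less where a joint would pass 70% of its speed; a pose out of reach is approached as far as the arm can. A call with a gripper value outside its range is refused whole. OPENING is the closure, from 0 (fully open) to 1 (shut), set as the call begins (- or left out, the last holds). The fingers move at their own pace and stop on an object; FORCE is the grip in N (left out, the last holds). Time passes only in rows, so rows that do not move let the fingers close. It gives the time, the measured TCP pose, the force and the opening at its end, in the units of the state.
- read_state(): the state, without advancing time (a new reading comes with each control period).
- capture(name): name is "scene" or "top" or "wrist"; returns (picture, depth): 420x560x3 uint8, red, green, blue; 420x560 float32, m along the optical axis (not along the pixel's ray), 0 where there is no reading.
- calibration(name): a dict with "intrinsics" (3x3 intrinsics, pixels), "k1" (the pictures are not rectified: a ray, as slopes to the right and down, at radius r is drawn at 1 + k1 r^2 times it, then the intrinsics apply), "xyz" and "orientation" of the camera in the world. Camera axes: x right, y down, z forward; pixel columns grow to the right and rows downward; lengths in m; the calibration is good to about 2 mm. A picture is of the moment at which its call begins: read the wrist's pose just before it. calibration takes no time and is no camera call; for the wrist camera it gives the pose at the moment of the call.
- close_job(): hands the job in, once; it reports no verdict.
The state is a dict: "t": time; "qpos": joint angles; "joint_vel": joint speeds; "joint_torque": joint torques, N m; "tool_pos": TCP position; "tool_rot": TCP orientation; "contact_force": force on the tool from outside, world axes, zero at the start; "wrist_torque": the same for the moment, N m; "finger_gap": finger opening in m.
Only numpy, scipy, OpenCV 4.12 (cv2) and the standard library are available. Lean on these libraries where they do the work, as an engineer would, in place of code of your own. Each camera call takes 0.05 s, during which the arm holds its last target. There are 200 camera calls.

## Working session

There is one attempt and no reset: what is moved stays moved. The work goes in short steps, Python scripts to look and compute and a shell command to move; the robot and the scene stay as the last step left them, time stands still between calls to the robot, and variables do not carry over. Pictures are saved under pics/ and viewed, about 8 in all and at most 12, crops included, and the job is handed in when it is done.

```bash
mkdir -p pics; ls; cat > h.py <<'E'
from cell import *
import numpy as np, cv2
from scipy.spatial.transform import Rotation as R
def rot(q): return R.from_quat([q[1],q[2],q[3],q[0]]).as_matrix()
def world(cal,depth,u,v):
    K=np.array(cal["intrinsics"]);k=cal["k1"]
    u=np.asarray(u,float);v=np.asarray(v,float)
    dx=(u-K[0,2])/K[0,0];dy=(v-K[1,2])/K[1,1];x,y=dx,dy
    for _ in range(8):
        s=1+k*(x*x+y*y);x=dx/s;y=dy/s
    d=np.stack([x,y,np.ones_like(x)],-1)
    M=rot(cal["orientation"])
    return np.array(cal["xyz"])+ (d*np.asarray(depth)[...,None])@M.T, d@M.T
def onplane(cal,u,v,z):
    _,r=world(cal,1.0*np.ones_like(np.asarray(u,float)),u,v)
    c=np.array(cal["xyz"]);return c+r*((z-c[2])/r[...,2])[...,None]
E
python3 - <<'E'
from h import *
for n in ("top","scene"):
    im,d=capture(n);cal=calibration(n)
    np.savez(n+"0.npz",im=im,d=d)
    cv2.imwrite(f"pics/{n}0.png",im[:,:,::-1])
    print(n,cal)
    hsv=cv2.cvtColor(im,cv2.COLOR_RGB2HSV)
    for nm,m in (("red",cv2.inRange(hsv,(0,140,70),(8,255,255))|cv2.inRange(hsv,(172,140,70),(180,255,255))),("yel",cv2.inRange(hsv,(22,140,120),(34,255,255)))):
        N,l,s,c=cv2.connectedComponentsWithStats(m)
        for i in range(1,N):
            if s[i,4]>15:
                v,u=np.where((l==i)&(d>0))
                p,_=world(cal,d[v,u],u,v)
                print(nm,c[i],s[i],np.median(p,0).round(3),p.max(0).round(3),p.min(0).round(3))
s=read_state();print(s)
E
```

```text
pics
top {'intrinsics': array([[407.16616902,   0.        , 276.9470091 ],
       [  0.        , 407.16616902, 213.32731192],
       [  0.        ,   0.        ,   1.        ]]), 'k1': 0.026334590673948187, 'xyz': array([ 0.4091109 , -0.00875635,  1.42311387]), 'orientation': array([-0.03852457,  0.70986098, -0.70288698,  0.02373032])}
red [509.         190.97674419] [498 186  19  10  43] [ 0.603 -0.729  0.107] [ 0.637 -0.724  0.116] [ 0.598 -0.798 -0.002]
red [351.         229.48076923] [347 226   9   8  52] [ 0.469 -0.201  0.222] [ 0.48  -0.193  0.23 ] [ 0.459 -0.213  0.186]
yel [356.54098361 237.3442623 ] [350 234  13   9  61] [ 0.45  -0.231  0.153] [ 0.46  -0.211  0.158] [ 0.434 -0.246  0.033]
yel [325.43396226 252.96226415] [322 249   8   9  53] [ 0.399 -0.132  0.159] [ 0.412 -0.122  0.163] [ 0.387 -0.147  0.13 ]
scene {'intrinsics': array([[486.38847362,   0.        , 282.93495723],
       [  0.        , 486.38847362, 205.88318694],
       [  0.        ,   0.        ,   1.        ]]), 'k1': -0.020832207668649946, 'xyz': array([ 1.15451439, -0.8768692 ,  0.85038477]), 'orientati
[... 446 characters left out ...]
'qpos': array([ 1.32002539e+00,  3.14175995e-01, -4.79592522e-02,  1.21020704e+00,
       -1.65938342e-05,  1.57081218e+00]), 'joint_vel': array([ 9.72303758e-06, -1.15899318e-03,  3.87220945e-03, -8.63854956e-05,
       -2.09527630e-03, -8.72520482e-05]), 'joint_torque': array([ 8.83123812e-04, -5.40768242e+01,  3.40541947e+01,  1.12034107e-02,
        4.58110026e-05, -4.71720902e-07]), 'tool_pos': array([0.14877627, 0.5807662 , 0.25251705]), 'tool_rot': array([-8.84289621e-05,  1.25065005e-01,  9.92148248e-01, -7.67951043e-04]), 'contact_force': array([-0.16943215,  0.30685927, -1.27722528]), 'wrist_torque': array([-0.01910548, -0.05182084,  0.03522433]), 'finger_gap': 0.08543975803638405}
```

```bash
python3 - <<'E'
import cv2
a=cv2.imread("pics/top0.png");b=cv2.imread("pics/scene0.png")
import numpy as np
c=cv2.resize(a[150:320,260:440],(540,510),interpolation=cv2.INTER_CUBIC)
cv2.imwrite("pics/topc.png",c)
E
```

```text
(no output)
```

View pics/topc.png

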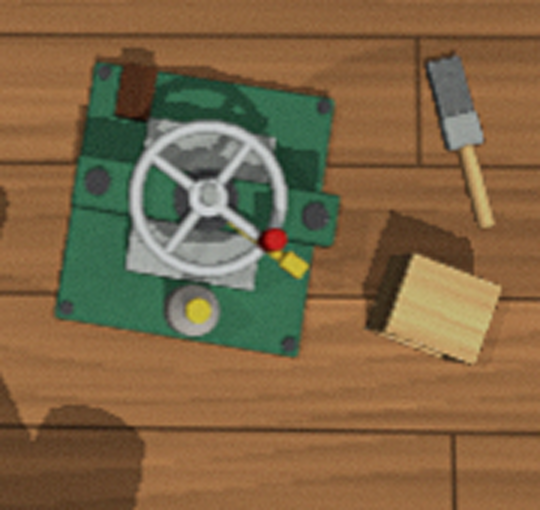

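View pics/scene0.png

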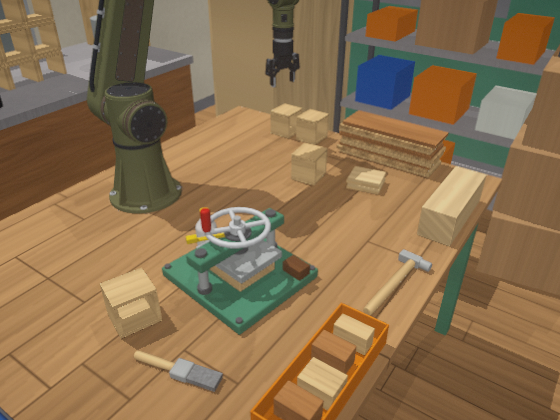

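View pics/top0.png

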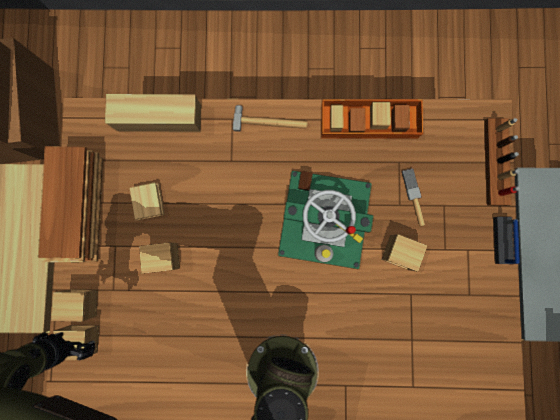

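The top view shows the wheel's hub at about (330,215), the handle at (351,229) and the pointer tab at (357,238). The glue cap at (325,253) is lower than the rim. In the scene view the space above the wheel is clear. Next I'll fit the wheel centre from the depth points.

```bash
python3 - <<'E'
from h import *
from scipy.optimize import least_squares
for n in ("top","scene"):
    z=np.load(n+"0.npz");im,d=z["im"],z["d"];cal=calibration(n)
    v,u=np.where(d>0);p,_=world(cal,d[v,u],u,v)
    hsv=cv2.cvtColor(im,cv2.COLOR_RGB2HSV)[v,u]
    m=(abs(p[:,2]-.164)<.012)&(np.hypot(p[:,0]-.5,p[:,1]+.14)<.12)&(hsv[:,1]<60)
    q=p[m]
    c=np.array([.5,-.14])
    for _ in range(5):
        r=np.hypot(*(q[:,:2]-c).T);k=abs(r-.075)<(.02 if _<2 else .012)
        c=least_squares(lambda c:np.hypot(*(q[k,:2]-c).T)-.075,c,loss="soft_l1",f_scale=.003).x
    print(n,"centre",c,k.sum(),"top z",np.percentile(q[k,2],[10,50,90]))
    top=(352-.7,229.5) if n=="top" else (205.4,211)
    h=onplane(cal,np.array([351 if n=="top" else 206.]),np.array([229.5 if n=="top" else 211.]),.225)[0]
    print("handle top",h, h[:2]-c, np.hypot(*(h[:2]-c)),np.degrees(np.arctan2(*(h[:2]-c)[::-1])))
    if n=="top":
        t=onplane(cal,np.array([357.6]),np.array([237.6]),.155)[0];print("tab",t,np.hypot(*(t[:2]-c)),np.degrees(np.arctan2(*(t[:2]-c)[::-1])))
s=read_state();print(rot(s["tool_rot"]).round(3))
E
```

```text
top centre [ 0.51418864 -0.14153367] 676 top z [0.16087506 0.16498575 0.16857893]
handle top [ 0.46916084 -0.20067041  0.225     ] [-0.0450278  -0.05913674] 0.0743280324126553 -127.28631136922883
tab [ 0.44779762 -0.23205863  0.155     ] 0.11226101892404657 -126.25632677462468
scene centre [ 0.51892578 -0.14451404] 809 top z [0.16092701 0.16653695 0.16947789]
handle top [ 0.47860285 -0.20259584  0.225     ] [-0.04032293 -0.0580818 ] 0.07070667478813733 -124.77007802459681
[[-0.969  0.248 -0.   ]
 [ 0.248  0.969 -0.002]
 [-0.    -0.002 -1.   ]]
```

```bash
python3 -m inch '[[0,0,-16,0,0,0.126],[0,0,-16,0,0,0.126],[0,0,-16,0,0,0.126],[-44,-9,0,0,0,0],[-44,-9,0,0,0,0],[-44,-9,0,0,0,0],[-44,-9,0,0,0,0],[-44,-9,0,0,0,0],[-44,-9,0,0,0,0],[-44,-9,0,0,0,0],[-44,-9,0,0,0,0],[-44,-9,0,0,0,0]]' 1; cat > st.py <<'E'
from h import *
import sys
C=np.array([.516,-.1425]);T0=-126.3
s=read_state();M=rot(s["tool_rot"]);p=s["tool_pos"]
r=p[:2]-C
print("t",round(s["t"],2),"p",p.round(4),"x-yaw",np.degrees(np.arctan2(M[1,0],M[0,0])).round(1),"tilt z",M[:,2].round(3),"q",s["qpos"].round(2),"gap",round(s["finger_gap"],4),"F",s["contact_force"].round(1))
print("rad",np.hypot(*r).round(4),"phase",((np.degrees(np.arctan2(r[1],r[0]))-T0)).round(1))
def to(x,y,z): print("to",(x,y,z),(M.T@(np.array([x,y,z])-p)*1000).round(1))
for a in map(float,sys.argv[1:]):
    t=np.radians(T0+a);to(*(C+.075*np.array([np.cos(t),np.sin(t)])),.207)
E
python3 st.py -36
```

```text
t: 1.6
tool_pos: [0.4222, 0.2815, 0.301]
tool_rot: [-0.0, 0.309, 0.951, -0.0]
contact_force: [0.9, 0.3, 0.2]
finger_gap: 0.0002
t 1.6 p [0.4222 0.2815 0.301 ] x-yaw 144.0 tilt z [-0. -0. -1.] q [ 0.59  0.12 -0.18  1.27  0.    1.22] gap 0.0002 F [0.9 0.3 0.2]
rad 0.4342 phase 228.8
to (np.float64(0.44455038890598103), np.float64(-0.16530247956941174), 0.207) [-280.9 -348.1   94.1]
```

```bash
python3 -m inch '[[-28,-35,0,0,0,0],[-28,-35,0,0,0,0],[-28,-35,0,0,0,0],[-28,-35,0,0,0,0],[-28,-35,0,0,0,0],[-28,-35,0,0,0,0],[-28,-35,0,0,0,0],[-28,-35,0,0,0,0],[-28,-35,0,0,0,0],[-28,-35,0,0,0,0],[0,0,0,0,0,0]]'; python3 st.py -36; python3 - <<'E'
from h import *
cal=calibration("wrist");im,d=capture("wrist")
cv2.imwrite("pics/w1.png",im[:,:,::-1]);np.savez("w1.npz",im=im,d=d)
hsv=cv2.cvtColor(im,cv2.COLOR_RGB2HSV)
for nm,m in (("red",cv2.inRange(hsv,(0,140,70),(8,255,255))|cv2.inRange(hsv,(172,140,70),(180,255,255))),("yel",cv2.inRange(hsv,(22,140,120),(34,255,255)))):
    N,l,s,c=cv2.connectedComponentsWithStats(m)
    for i in range(1,N):
        if s[i,4]>60:
            v,u=np.where((l==i)&(d>0));p,_=world(cal,d[v,u],u,v)
            if nm=="red": p=p[p[:,2]>.22] if (p[:,2]>.22).any() else p
            print(nm,c[i],s[i],p.mean(0).round(4),p.max(0).round(3),p.min(0).round(3))
E
```

```text
t: 2.98
tool_pos: [0.4418, -0.1672, 0.3007]
tool_rot: [-0.0, 0.311, 0.95, -0.0]
contact_force: [-0.1, 0.8, 0.2]
finger_gap: 0.0003
t 2.98 p [ 0.4418 -0.1672  0.3007] x-yaw 143.7 tilt z [-0.001 -0.    -1.   ] q [-0.36  0.06 -0.25  1.26 -0.    0.27] gap 0.0003 F [-0.1  0.8  0.2]
rad 0.0782 phase -35.3
to (np.float64(0.44455038890598103), np.float64(-0.16530247956941174), 0.207) [-1.1  3.2 93.7]
red [264.59150327 255.9379085 ] [254 246  26  24 306] [ 0.4297 -0.1703  0.2857] [ 0.432 -0.162  0.289] [ 0.428 -0.173  0.283]
yel [284.29491945 139.78438662] [269 124  32  33 807] [ 0.3985 -0.1327  0.1594] [ 0.415 -0.12   0.163] [ 0.386 -0.146  0.125]
yel [235.14124294 245.88926554] [214 236  49  23 885] [ 0.4499 -0.2261  0.1506] [ 0.487 -0.2    0.171] [ 0.433 -0.26   0.056]
yel [296.10980392 241.85098039] [279 238  36   8 255] [ 0.4819 -0.1796  0.1449] [ 0.493 -0.164  0.147] [ 0.47  -0.194  0.14 ]
```

View pics/w1.png

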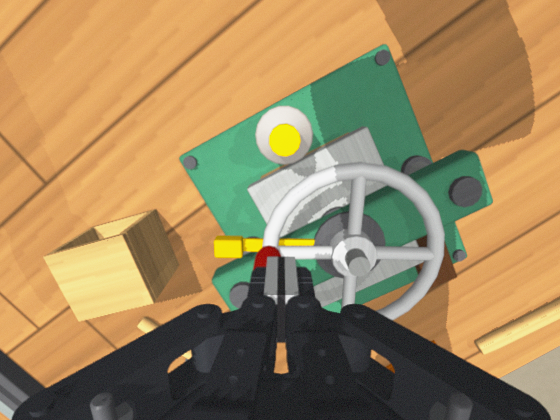

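The wrist view shows the pointer tab at (235,246), the handle at (265,255) partly behind the fingertips, and the hub at (355,258). I'll refit the wheel centre from this view.

```bash
python3 - <<'E'
from h import *
from scipy.optimize import least_squares
z=np.load("w1.npz");im,d=z["im"],z["d"];cal=calibration("wrist")
v,u=np.where(d>0);p,_=world(cal,d[v,u],u,v)
hsv=cv2.cvtColor(im,cv2.COLOR_RGB2HSV)[v,u]
q=p[(abs(p[:,2]-.164)<.01)&(np.hypot(p[:,0]-.516,p[:,1]+.1425)<.12)&(hsv[:,1]<60)]
c=np.array([.516,-.1425])
for _ in range(5):
    r=np.hypot(*(q[:,:2]-c).T);k=abs(r-.075)<.012
    c=least_squares(lambda c:np.hypot(*(q[k,:2]-c).T)-.075,c,loss="soft_l1",f_scale=.003).x
print("centre",c,k.sum(),np.percentile(q[k,2],[10,50,90]))
t=onplane(cal,np.array([229.]),np.array([247.]),.155)[0];print("tab",t,np.hypot(*(t[:2]-c)),np.degrees(np.arctan2(*(t[:2]-c)[::-1])))
m=(hsv[:,0]<8)|(hsv[:,0]>172);m&=(hsv[:,1]>140)&(p[:,2]<.24)&(p[:,2]>.16)&(np.hypot(p[:,0]-.516,p[:,1]+.1425)<.1)
print(m.sum(),p[m].mean(0) if m.any() else "")
E
```

```text
centre [ 0.51250753 -0.14216104] 5746 [0.16270188 0.16611896 0.16754533]
tab [ 0.446112   -0.22814823  0.155     ] 0.1086377663455847 -127.67374011933937
284 [ 0.46015268 -0.19559944  0.18904536]
```

```bash
sed -i 's/^C=.*/C=np.array([.5145,-.142]);T0=-127/' st.py; python3 -m inch '[[-1,2,24,0,0,0],[0,0,24,0,0,0],[0,0,24,0,0,0],[0,0,21,0,0,0],[0,0,0,0,0,0]]'; python3 st.py -30 -20 -10 0
```

```text
t: 3.65
tool_pos: [0.4428, -0.1622, 0.2069]
tool_rot: [-0.002, 0.308, 0.951, 0.0]
contact_force: [1.0, -0.5, 0.2]
finger_gap: -0.0
t 3.65 p [ 0.4428 -0.1622  0.2069] x-yaw 144.1 tilt z [-0.003  0.002 -1.   ] q [-0.35  0.1  -0.42  1.05  0.    0.28] gap -0.0 F [ 1.  -0.5  0.2]
rad 0.0745 phase -37.2
to (np.float64(0.44546213599106693), np.float64(-0.17130483463669552), 0.207) [-7.5 -5.8 -0.1]
to (np.float64(0.45159970740409316), np.float64(-0.18284792762612703), 0.207) [-19.2 -11.5  -0.2]
to (np.float64(0.45964847237856216), np.float64(-0.1931498770046874), 0.207) [-31.8 -15.1  -0.2]
to (np.float64(0.46936387326359635), np.float64(-0.20189766325354694), 0.207) [-44.8 -16.5  -0.3]
```

```bash
cat > rows.py <<'E'
from h import *
import sys
a,b,st=map(float,sys.argv[1:4])
C=np.array([.5145,-.142]);T0=-127
s=read_state();M=rot(s["tool_rot"]);p=s["tool_pos"];o=[]
for f in np.arange(a,b+.01,st):
    t=np.radians(T0+f);g=np.array([*(C+.075*np.array([np.cos(t),np.sin(t)])),.207])
    o.append((M.T@(g-p)*1000).round(0).astype(int).tolist());p=p+M@(np.array(o[-1])/1000.)
print(o)
E
python3 rows.py -27 83 10
```

```text
[[-11, -8, 0], [-12, -5, 0], [-13, -3, 0], [-13, 0, 0], [-13, 1, 0], [-12, 4, 0], [-12, 6, 0], [-10, 8, 0], [-9, 9, 0], [-7, 11, -1], [-6, 12, 0], [-2, 13, 0]]
```

```bash
python3 -m inch '[[-11,-8,0,0,0,0],[-12,-5,0,0,0,0],[-13,-3,0,0,0,0],[-13,0,0,0,0,0],[-13,1,0,0,0,0],[-12,4,0,0,0,0],[0,0,0,0,0,0]]'; python3 st.py; cat > look.py <<'E'
from h import *
import sys
n=sys.argv[1];C=np.array([.5145,-.142]);T0=-127
cal=calibration(n);im,d=capture(n)
if len(sys.argv)>2:
    c=im[170:290,280:420] if n=="top" else im[150:330,130:350]
    cv2.imwrite("pics/"+sys.argv[2],cv2.resize(c,None,fx=3,fy=3,interpolation=cv2.INTER_CUBIC)[:,:,::-1])
v,u=np.where(d>0);p,_=world(cal,d[v,u],u,v);h=cv2.cvtColor(im,cv2.COLOR_RGB2HSV)[v,u]
m=((h[:,0]<8)|(h[:,0]>172))&(h[:,1]>140)&(h[:,2]>70)&(p[:,2]>.14)&(p[:,2]<.24)&(np.hypot(*(p[:,:2]-C).T)<.11)
if m.any():
    zt=.225 if n=="top" else .195
    g=onplane(cal,np.array([(u[m].min()+u[m].max())/2.]),np.array([(v[m].min()+v[m].max())/2.]),zt)[0][:2]
    r=g-C;print(n,m.sum(),g.round(4),"r",np.hypot(*r).round(4),"handle phase",(np.degrees(np.arctan2(r[1],r[0]))-T0).round(1))
else: print(n,"no red")
E
python3 look.py scene s1.png; python3 rows.py 43 153 10
```

```text
t: 4.53
tool_pos: [0.4992, -0.217, 0.2081]
tool_rot: [0.001, 0.309, 0.951, -0.0]
contact_force: [-1.0, -0.1, 0.2]
finger_gap: -0.0001
t 4.53 p [ 0.4992 -0.217   0.2081] x-yaw 144.0 tilt z [ 0.002 -0.001 -1.   ] q [-0.41  0.23 -0.26  1.08  0.    0.22] gap -0.0001 F [-1.  -0.1  0.2]
rad 0.0765 phase 25.5
scene 207 [ 0.5241 -0.214 ] r 0.0726 handle phase 44.6
[[-19, 14, 1], [-9, 10, 0], [-7, 11, 0], [-5, 12, 0], [-3, 12, 0], [-1, 13, 0], [2, 13, 0], [3, 13, 0], [6, 11, 0], [8, 11, 0], [10, 9, 0], [11, 7, 0]]
```

View pics/s1.png

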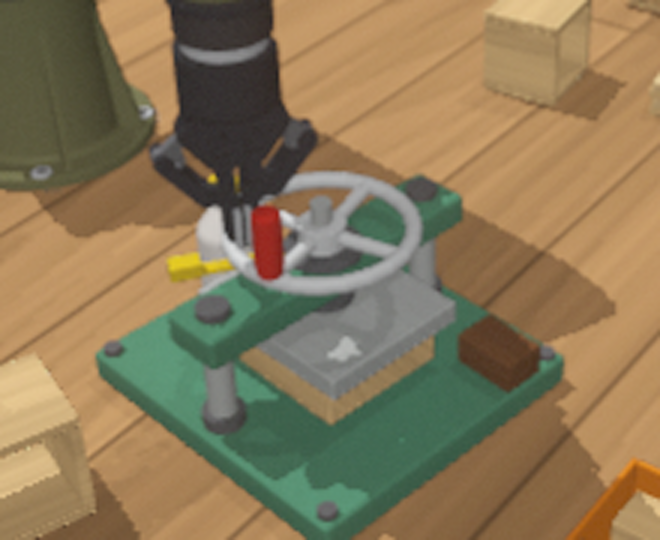

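The handle moves ahead of the closed fingertips: it is at phase about 44.6°, with the tool at 25.5°. Continuing.

```bash
python3 -m inch '[[-10,7,0,0,0,0],[-9,7,0,0,0,0],[-9,10,0,0,0,0],[-7,11,0,0,0,0],[-5,12,0,0,0,0],[-3,12,0,0,0,0],[-1,13,0,0,0,0],[2,13,0,0,0,0],[3,13,0,0,0,0],[6,11,0,0,0,0],[8,11,0,0,0,0],[0,0,0,0,0,0]]'; python3 st.py;python3 look.py scene; python3 look.py top;  python3 rows.py 143 253 10
```

```text
t: 6.08
tool_pos: [0.5884, -0.132, 0.2087]
tool_rot: [-0.0, 0.308, 0.951, 0.001]
contact_force: [-0.5, 0.2, 0.4]
finger_gap: -0.0
t 6.08 p [ 0.5884 -0.132   0.2087] x-yaw 144.1 tilt z [ 0.001  0.002 -1.   ] q [-0.22  0.34 -0.11  1.12  0.    0.41] gap -0.0 F [-0.5  0.2  0.4]
rad 0.0746 phase 134.7
scene 44 [ 0.5915 -0.1119] r 0.0827 handle phase 148.3
top 7 [ 0.5822 -0.0996] r 0.0799 handle phase 159.1
[[8, 9, 2], [11, 7, 0], [12, 5, 0], [13, 3, 0], [13, 0, 0], [13, -1, 0], [13, -4, 0], [11, -6, 0], [11, -8, 0], [9, -9, 0], [7, -11, 0], [5, -12, 0]]
```

```bash
python3 -m inch '[[9,8,2,0,0,0],[11,7,0,0,0,0],[12,5,0,0,0,0],[13,3,0,0,0,0],[13,0,0,0,0,0],[13,-1,0,0,0,0],[13,-4,0,0,0,0],[11,-6,0,0,0,0],[11,-8,0,0,0,0],[9,-9,0,0,0,0],[0,0,0,0,0,0]]'; python3 st.py;python3 look.py scene s2.png; python3 look.py top;  python3 rows.py 243 333 10
```

```text
t: 7.55
tool_pos: [0.4902, -0.0702, 0.206]
tool_rot: [-0.001, 0.309, 0.951, -0.0]
contact_force: [0.1, 0.4, 2.8]
finger_gap: 0.0001
t 7.55 p [ 0.4902 -0.0702  0.206 ] x-yaw 144.0 tilt z [-0.003  0.001 -1.   ] q [-0.14  0.15 -0.37  1.06  0.    0.49] gap 0.0001 F [0.1 0.4 2.8]
rad 0.0758 phase 235.7
scene 164 [ 0.4684 -0.0845] r 0.0737 handle phase 255.7
top no red
[[5, -9, -1], [5, -12, 0], [3, -13, 0], [1, -13, 0], [-2, -13, 0], [-4, -12, 0], [-6, -12, 0], [-8, -10, 0], [-9, -9, 0], [-11, -7, 0]]
```

View pics/s2.png

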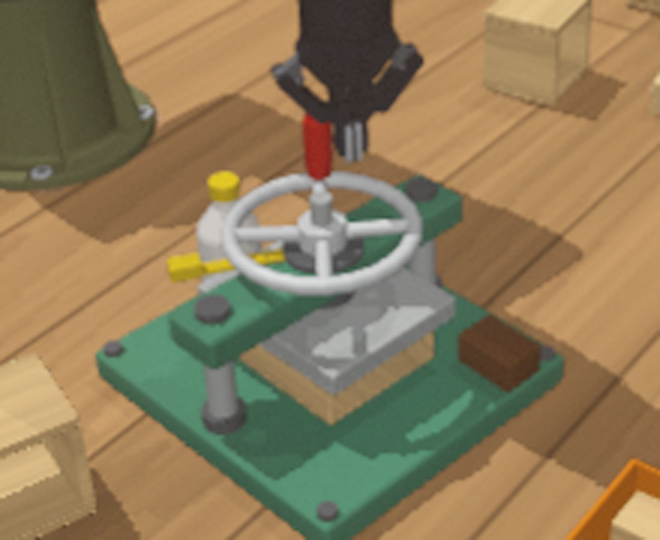

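The handle is at about 256°, still ahead of the fingers, and everything else is in place. I'll go to tool phase about 323°, then creep.

```bash
python3 -m inch '[[5,-9,-1,0,0,0],[5,-12,0,0,0,0],[3,-13,0,0,0,0],[1,-13,0,0,0,0],[-2,-13,0,0,0,0],[-4,-12,0,0,0,0],[-6,-12,0,0,0,0],[-8,-10,0,0,0,0],[-9,-9,0,0,0,0],[0,0,0,0,0,0]]'; python3 st.py;python3 look.py scene; python3 look.py top;  python3 rows.py 328 343 5
```

```text
t: 8.9
tool_pos: [0.4445, -0.1644, 0.2074]
tool_rot: [0.001, 0.31, 0.951, -0.001]
contact_force: [-0.2, 0.5, -0.3]
finger_gap: 0.0
t 8.9 p [ 0.4445 -0.1644  0.2074] x-yaw 143.9 tilt z [ 0.    -0.002 -1.   ] q [-0.35  0.1  -0.42  1.05 -0.    0.28] gap 0.0 F [-0.2  0.5 -0.3]
rad 0.0735 phase -35.3
scene 192 [ 0.4535 -0.1837] r 0.0739 handle phase -18.7
top no red
[[-3, -4, 1], [-6, -4, 0], [-6, -2, 0], [-6, -3, 0]]
```

```bash
sed -e 's/^cal=.*/cal=calibration(n);z=np.load(n+"0.npz");im,d=z["im"],z["d"]/' look.py > ref.py; python3 ref.py scene; python3 ref.py top; python3 -m inch '[[-4,-3,0,0,0,0],[-5,-4,0,0,0,0],[-5,-2,0,0,0,0],[0,0,0,0,0,0]]'; python3 st.py;python3 look.py scene; python3 look.py top
```

```text
scene 195 [ 0.4702 -0.2003] r 0.0732 handle phase -0.2
top 48 [ 0.4706 -0.2021] r 0.0744 handle phase 0.9
t: 9.5
tool_pos: [0.4503, -0.1788, 0.2073]
tool_rot: [0.0, 0.309, 0.951, -0.0]
contact_force: [-0.6, -0.1, 0.3]
finger_gap: -0.0002
t 9.5 p [ 0.4503 -0.1788  0.2073] x-yaw 143.9 tilt z [ 0.    -0.001 -1.   ] q [-0.38  0.12 -0.4   1.05 -0.    0.25] gap -0.0002 F [-0.6 -0.1  0.3]
rad 0.074 phase -23.2
scene 201 [ 0.4636 -0.1948] r 0.0733 handle phase -7.0
top no red
```

```bash
python3 -m inch '[[-4,-2,0,0,0,0],[-3,-1,0,0,0,0],[0,0,0,0,0,0]]'; python3 st.py;python3 look.py scene s3.png
```

```text
t: 9.98
tool_pos: [0.4539, -0.1849, 0.2073]
tool_rot: [0.0, 0.309, 0.951, -0.0]
contact_force: [-2.1, 0.7, 0.7]
finger_gap: 0.0001
t 9.97 p [ 0.4539 -0.1849  0.2073] x-yaw 144.0 tilt z [-0. -0. -1.] q [-0.39  0.13 -0.38  1.05 -0.    0.24] gap 0.0001 F [-2.1  0.7  0.7]
rad 0.0743 phase -17.7
scene 204 [ 0.4688 -0.1988] r 0.0729 handle phase -1.8
```

```bash
python3 -m inch '[[-2,0,0,0,0,0],[0,0,0,0,0,0],[0,0,0,0,0,0]]'; python3 look.py scene
```

```text
t: 10.4
tool_pos: [0.4554, -0.1858, 0.2072]
tool_rot: [-0.0, 0.309, 0.951, -0.0]
contact_force: [-2.7, 0.6, -0.7]
finger_gap: 0.0002
scene 204 [ 0.4688 -0.1988] r 0.0729 handle phase -1.8
```

```bash
python3 -m inch '[[5,3,0,0,0,0],[8,5,0,0,0,0],[0,0,-25,0,0,0],[0,0,-40,0,0,0],[0,0,-40,0,0,0],[30,40,0,0,0,0],[30,40,0,0,0,0],[30,40,0,0,0,0],[30,40,0,0,0,0],[0,0,0,0,0,0]]'; python3 look.py scene s4.png; python3 look.py top t4.png; python3 - <<'E'
from h import *
# sub-pixel shift of the handle between start and now
for n in ("scene","top"):
    a=np.load(n+"0.npz")["im"];b,_=capture(n)
    r=[]
    for im in (a,b):
        h=cv2.cvtColor(im,cv2.COLOR_RGB2HSV)
        m=cv2.inRange(h,(0,140,70),(8,255,255))|cv2.inRange(h,(172,140,70),(180,255,255))
        N,l,s,c=cv2.connectedComponentsWithStats(m)
        i=[i for i in range(1,N) if s[i,4]>20 and 180<c[i][0]<380 and 180<c[i][1]<260]
        r+= [c[i].round(2).tolist()]
    print(n,r)
E
```

```text
t: 11.7
tool_pos: [0.4463, 0.0314, 0.3125]
tool_rot: [0.0, 0.307, 0.952, 0.0]
contact_force: [0.3, 0.7, -0.1]
finger_gap: 0.0002
scene 191 [ 0.4702 -0.2003] r 0.0732 handle phase -0.2
top 48 [ 0.4706 -0.2021] r 0.0744 handle phase 0.9
scene [[[205.38, 219.56]], [[205.54, 219.95]]]
top [[[351.0, 229.48]], [[351.4, 229.08]]]
```

View pics/t4.png

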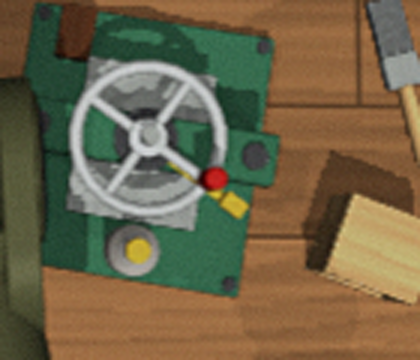

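View pics/s4.png

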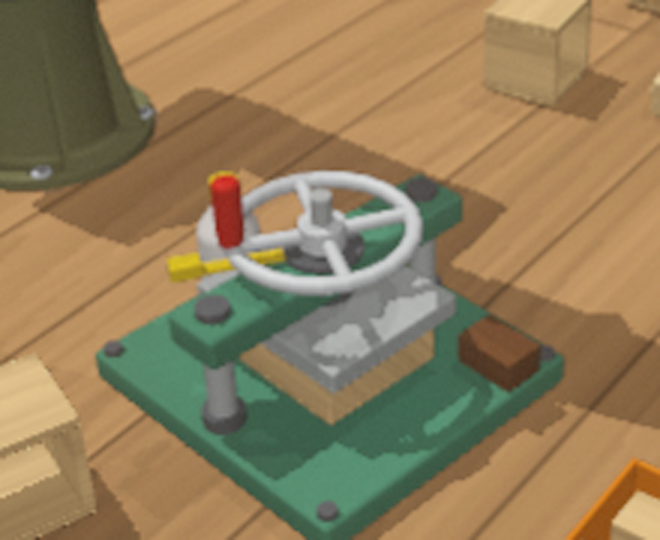

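The handle is back over the pointer, within about 0.5 px of its start in both views (about 1–2 mm, or 1°). The bottle, block and panel have not moved, so I'm handing in.

```bash
python3 -c "
from cell import *
print(close_job())"
```

```text
the job is handed in; nothing more can be done
None
```

I pushed the red handle anticlockwise through one full turn with the outside of the closed fingers, never gripping it. I then backed the arm off and up, clear of everything, and handed in at about 12 s.

- **Handle position:** in the last top and scene images it sits within about 0.5 px of where it started, so within about 1–2 mm or 1° of the yellow pointer. The two views agree to that level. The last camera readings before backing off still said −1.8°, but that was one pixel of resolution, and with the arm clear they matched the start.
- **Other items:** the panel, bottle, block, brush and nearby frame look unmoved in the last pictures. The second frame and the pile of lids were outside those crops, and the arm passed well above that side of the bench.
- **Forces:** the contact forces I read at the end of each move stayed under about 3 N.

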